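# Free the rusted bolt on the nest box

## Robot

A 7-joint arm with a two-finger parallel gripper is mounted at the origin on the work surface. World frame = base frame: x ahead of the robot, y to its left, z up, the work surface at z = 0. Lengths are in m, angles in rad, forces in N, time in s.
With the tool pointing down it reaches from about 0.425 to 0.925 m from the base axis. Payload 6.8 kg.
Tool frame: the origin (TCP) lies on the mounting face of the last link; the fingertips stand 173 mm ahead of it and the grasp point (between the pads) lies 155 mm ahead of it; y points along the fingers, x is the direction in which the jaws open and shut, and the axes are right-handed (so a half turn about y gives the same grasp; the last joint's range is limited). The gripper opens to 85 mm and grips with 20 to 120 N. Pads are 22 mm wide; open, the fingers measure 114 mm over their backs; the gripper's body (76 mm by 85 mm) begins 54 mm behind the grasp point. The pads swing forward as they close: fully open they stand 13 mm farther back than shut.
Start: joints at [1.026, 0.477, 0.022, 1.555, -0.011, 1.109, -0.083], TCP at [0.286, -0.612, 0.405] pointing down, gripper open.
Joint ranges: [-2.96, 2.96], [-0.34, 2.1], [-1.41, 1.46], [0.24, 2.44], [-1.37, 4.51], [0.17, 1.92], [-2.96, 2.96]. Speed limits (rad/s): [2.39, 2.39, 3.14, 3.14, 3.14, 3.14, 3.14].

## Interface

Orientations are given as a rotation vector (axis times angle).
In Python, from bench import r gives the robot as it stands.
- The arm moves only by the tool step_arm, never from a script. Its arguments are lists of equal length, an entry for each row: "xyz": the shift along the tool's x, y, z scaled (see below), a list of three; "rotation": the turn, a rotation vector about the tool's x, y, z scaled (see below), a list of three. A call has 1 to 20 rows; each row is the pose to reach, as a shift and turn from the pose measured when the call began, along the tool's axes at that moment; what a row does not reach only later rows make up. The controller multiplies each number of a shift by 30 cm and each number of a turn by 90 degrees. A row lasts 1/8 s, in which the tool goes at most 62.5 mm and 10.7 degrees, less where a joint would pass 70% of its speed; a pose out of reach is approached as far as the arm can. A call with a number of a shift or a turn outside -1 to 1 is refused whole. A call with a gripper value outside its range is refused whole. "grip" is the closure, from 0 (fully open) to 1 (shut), set as the call begins (left out, the last holds). The fingers move at their own pace and stop on an object; "force" is the grip in N (left out, the last holds). Time passes only in rows, so rows that repeat a pose let the fingers close. It gives the time, the measured TCP pose, the force and the opening at its end, in the units of the state.
- r.get_obs(): the state, without advancing time (a new reading comes with each control period).
- r.grab_frame(name): name is "side" or "top"; returns a dict with "pixels" (480x640x3 uint8, red, green, blue), "fx", "fy", "cx", "cy" (pixels), "position" and "attitude" of the camera in the world. Camera axes: x right, y down, z forward; pixel columns grow to the right and rows downward; lengths in m; the calibration is good to about 2 mm. A picture is of the moment at which its call begins. There is no depth.
- r.hand_in(): hands the job in, once; it reports no verdict.
The state is a dict: "clock": time; "joints": joint angles; "qvel": joint speeds; "tau": joint torques, N m; "tcp_pos": TCP position; "orientation": TCP orientation; "contact_force": force on the tool from outside, world axes, zero at the start; "moment": the same for the moment, N m; "grip_width": finger opening in m.
Only numpy, scipy, OpenCV 4.12 (cv2) and the standard library are available. Lean on these libraries where they do the work, as an engineer would, in place of code of your own. Each camera call takes 0.05 s, during which the arm holds its last target.

## Task

The rusted slide bolt on top of the wooden nest box is seized: work it free by its upright handle with short back-and-forth strokes, pushing it back a little each time it jams, until it runs, then draw it fully back from the hatch and let go. Leave everything else where it lies.

Things in the scene. Friction and masses are not known exactly. Their poses are not given: they have to be found in the camera images.
- nestbox: Wooden nest box, 240 x 340 x 150 mm (its x, y, z), fixed to the bench. Origin: centre of its underside; z up; flat top 150 mm up. The shorter, hinged top board at its +y end is the hatch. The rusty barrel bolt lies along the top, parallel to the box's y axis at x = -30 mm; it is drawn in the box's -y direction, away from the hatch. Brush and clipper lie on the top about x = +75 mm.
- bolt (a joint): Position of the rusty bolt (m): 0 fully home, 0.075 fully drawn; stays where left. Sliding takes 6 to 8 N either way. Seized at first: a pull stops dead 10 to 25 mm out; pulling harder never helps (16 N is plenty). Push it back 8 mm or more (all the way home also works) and the next pull gets about 5 mm further. After two to four jammed pulls it runs to the end at the same 6 to 8 N.
- bolt_knob (a point): The bolt's upright round handle post, 18 mm in diameter, bare rusty iron, moving with the bolt. The point is on its axis, 48.5 mm above the box top and 20 mm below the post's top. Axes as the nest box's: the bolt is drawn along -y. With the bolt home it is at x = -30, y = +10 mm of the box. Keep fingertips 27 mm or more above the box top, to pass over the staples.
- keeper (a point): Top middle of the iron keeper on the hatch that the bolt's nose passes through, at x = -30, y = +80 mm of the box, 24 mm above its top; 29 mm wide, 12 mm long. Two like staples guide the bolt at box y = +32 and -87 mm. The nose reaches y = +105 mm when home and +30 mm when fully drawn; the hatch begins at y = +42 mm.
- brush: Bystander: red plastic grooming brush, 165 x 50 x 28 mm, on the box top; origin at its underside.
- clipper: Bystander: steel nail clipper, 100 x 14 x 19 mm, on the box top; origin at its underside.
- rake: Bystander: small hand rake with a wooden handle, 255 x 90 x 26 mm, on the bench; origin at its underside.
- bowl: Bystander: terracotta bowl, 150 mm across, 65 mm high; origin at its underside.
- tub: Bystander: white plastic tub with a grey lid, 160 x 120 x 97 mm; origin at its underside.
- mug: Bystander: white mug, 80 mm across, 90 mm high; origin at its underside.
- jar: Bystander: amber glass jar, 72 mm across, 100 mm high; origin at its underside.

How it is judged:
By the outcome, as a careful person would: the job done as asked, in the order asked, and still so for the second after the job is handed in, with the robot touching nothing.
It also fails if it takes over 45 s, if anything falls off the work surface, if the arm or the gripper's body presses on something with over 40 N, if the wrist force passes 120 N, or if a joint passes its speed limit or range.

## Working session

There is one attempt and no reset: what is moved stays moved. The work goes in short steps, Python scripts to look and compute and a tool call to move; the robot and the scene stay as the last step left them, time stands still between calls to the robot, and variables do not carry over. Pictures are saved under pics/ and viewed, and the job is handed in when it is done.

Besides the shell and the picture viewer there is one more tool, called after "Request:" by a JSON object that holds its "fn" and its "kwargs". step_arm: Moves the arm, as the interface text tells. Its arguments: {"type":"object","properties":{"xyz":{"type":"array"},"rotation":{"type":"array"},"grip":{"type":"number"},"force":{"type":"number"}},"required":["xyz","rotation"]}

```bash
mkdir -p pics; ls
python3 - <<'E'
from bench import r
import cv2
o=r.get_obs();print(o)
for n in("side","top"):
    f=r.grab_frame(n);cv2.imwrite(f"pics/{n}0.png",f["pixels"][:,:,::-1]);print(n,{k:v for k,v in f.items() if k!="pixels"})
E
```

```text
pics
{'clock': 0.0, 'joints': array([ 1.02587759,  0.47781431,  0.02235185,  1.55645358, -0.01149799,
        1.10930889, -0.08313183]), 'qvel': array([-0.00118351, -0.00063074, -0.00023825, -0.00207601, -0.00127293,
        0.00145669, -0.00072815]), 'tau': array([-9.80724035e-04, -5.96456945e+01,  1.60768602e+00, -2.81200325e+01,
        1.24619779e-02,  9.22837498e-03, -5.65417895e-05]), 'tcp_pos': array([ 0.28544944, -0.61136757,  0.40371524]), 'orientation': array([-1.38385276,  0.88295787, -0.88026767]), 'contact_force': array([ 0.18184909, -0.96952358,  0.16451668]), 'moment': array([-0.03261925,  0.01343581, -0.0308695 ]), 'grip_width': 0.08521568388303202}
side {'fx': 509.32015877568705, 'fy': 509.32015877568705, 'cx': 327.4501718898335, 'cy': 231.93490713162288, 'position': array([-0.22494088,  0.90310176,  0.87033686]), 'attitude': array([-0.87760908,  2.33416101, -1.31391995])}
top {'fx': 477.5771959339088, 'fy': 477.5771959339088, 'cx': 318.9121873688359, 'cy': 236.9749961145828, 'position': array([2.51397827e-01, 3.60793434e-04, 1.30259733e+00]), 'attitude': array([-2.08379755,  2.10198777, -0.24693348])}
```

View pics/side0.png

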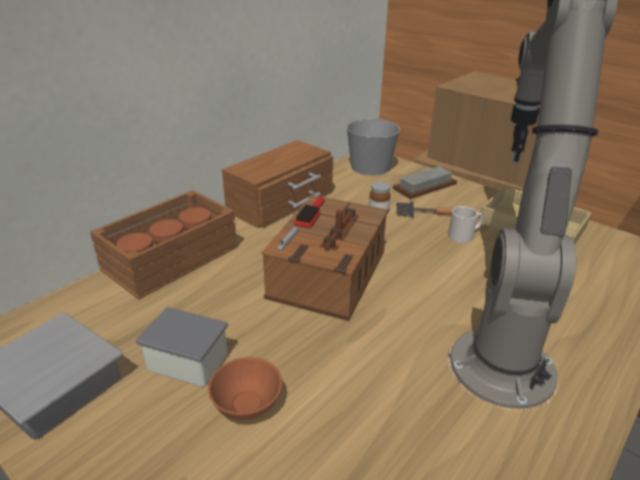

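View pics/top0.png

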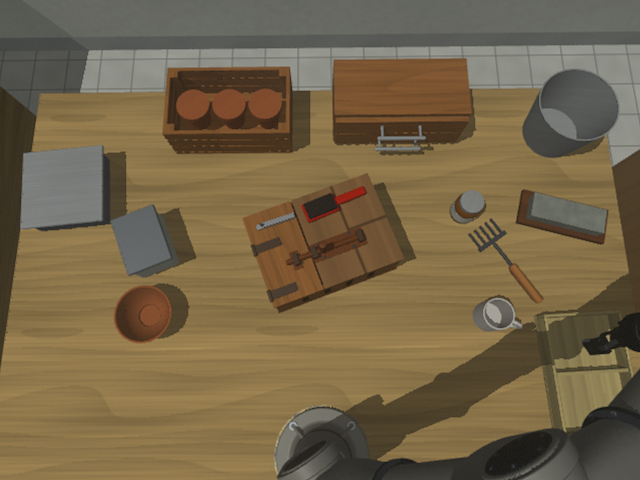

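Run:
```python
from bench import r
from scipy.spatial.transform import Rotation as R
import numpy as np
print(R.from_rotvec(r.get_obs()['orientation']).as_matrix().round(3))
for n in("side","top"):
    print(R.from_rotvec(r.grab_frame(n)['attitude']).as_matrix().round(3))
```

```text
[[ 0.423 -0.001  0.906]
 [-0.906  0.001  0.423]
 [-0.002 -1.    -0.   ]]
[[-0.759 -0.354  0.546]
 [-0.65   0.388 -0.653]
 [ 0.02  -0.851 -0.525]]
[[-0.008 -0.972  0.237]
 [-1.     0.009  0.003]
 [-0.005 -0.237 -0.972]]
```

Run:
```python
import cv2
a=cv2.imread("pics/top0.png")[165:320,235:415];cv2.imwrite("pics/t1.png",cv2.resize(a,None,fx=4,fy=4,interpolation=cv2.INTER_CUBIC))
a=cv2.imread("pics/side0.png")[185:320,255:400];cv2.imwrite("pics/s1.png",cv2.resize(a,None,fx=4,fy=4,interpolation=cv2.INTER_CUBIC))
```

```text
(no output)
```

View pics/t1.png

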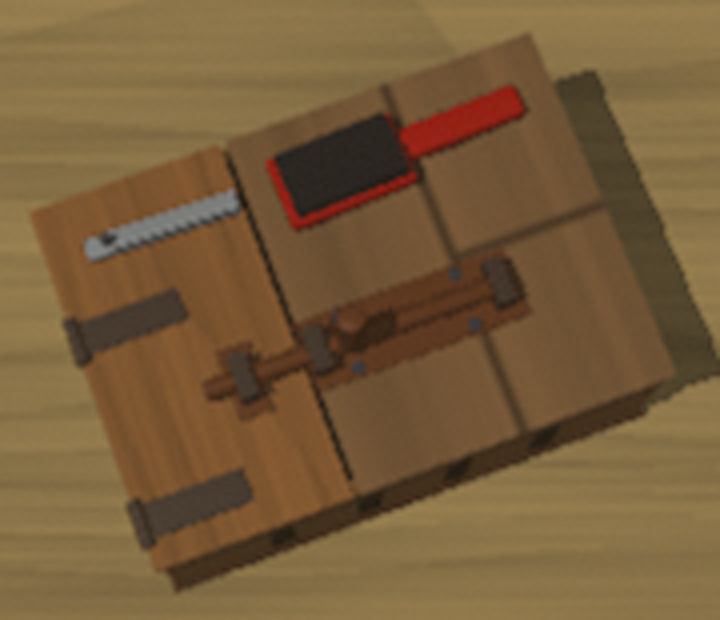

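View pics/s1.png

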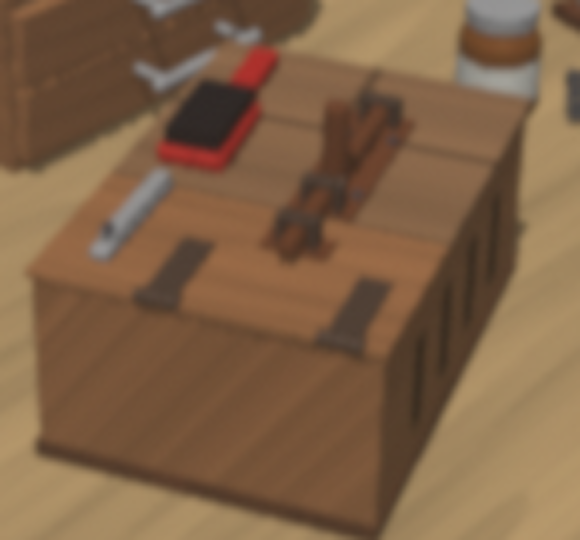

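```bash
cat > h.py <<'E'
import numpy as np, cv2
from scipy.spatial.transform import Rotation as R
from bench import r
def cam(f): return np.asarray(f["position"]),R.from_rotvec(f["attitude"]).as_matrix(),f
def ray(f,u,v):
    M=R.from_rotvec(f["attitude"]).as_matrix()
    return M@np.array([(u-f["cx"])/f["fx"],(v-f["cy"])/f["fy"],1])
def plane(f,u,v,z):
    d=ray(f,u,v);p=np.asarray(f["position"]);return p+d*(z-p[2])/d[2]
def proj(f,P):
    M=R.from_rotvec(f["attitude"]).as_matrix();c=M.T@(np.asarray(P)-f["position"])
    return np.array([f["fx"]*c[0]/c[2]+f["cx"],f["fy"]*c[1]/c[2]+f["cy"]])
E
python3 - <<'E'
from h import *
T=r.grab_frame("top");S=r.grab_frame("side")
B=np.array([[120,170],[120,-170],[-120,-170],[-120,170]])/1000
def fit(P):
    a=B-B.mean(0);c=P.mean(0);b=P-c
    th=np.arctan2((a[:,0]*b[:,1]-a[:,1]*b[:,0]).sum(),(a*b).sum());return c,th
# full-pixel centre convention: crop (u+.5)/4-.5
t=np.array([[31,212],[530,33],[676,378],[157,571]]);t=(t+.5)/4-.5+[235,165]
s=np.array([[32,272],[222,45],[530,98],[385,355]]);s=(s+.5)/4-.5+[255,185]
for f,p in((T,t),(S,s)):
    P=np.array([plane(f,*q,.15)[:2] for q in p]);c,th=fit(P)
    Rm=np.array([[np.cos(th),-np.sin(th)],[np.sin(th),np.cos(th)]])
    print(P.round(4).tolist(),c,np.degrees(th)); print(((P-c)@Rm-B).round(4).tolist())
    for x,y,z in((-30,10,150+68.5),(-30,10,150+48.5),(-30,80,174),(-30,105,165)):
        w=np.r_[c+Rm@[x/1e3,y/1e3],z/1e3];print(w.round(4),proj(T,w).round(1),proj(S,w).round(1), ((proj(T,w)-[235,165])*4).round(),((proj(S,w)-[255,185])*4).round())
E
```

```text
[[0.5838, 0.1956], [0.7002, -0.1213], [0.4742, -0.2036], [0.3592, 0.1133]] [ 0.52935311 -0.00402108] 20.057259656698097
[[-0.0004, -0.0012], [0.0003, 0.0012], [-0.0003, 0.0014], [0.0004, -0.0015]]
[ 0.4977 -0.0049  0.2185] [322.6 244.3] [338.4 211.4] [351. 317.] [334. 106.]
[ 0.4977 -0.0049  0.1985] [322.6 246.2] [338.2 218. ] [350. 325.] [333. 132.]
[0.4737 0.0608 0.174 ] [295.4 258.4] [328.7 239.1] [241. 373.] [295. 216.]
[0.4652 0.0843 0.165 ] [285.8 262.7] [325.2 247.1] [203. 391.] [281. 248.]
[[0.5797, 0.1921], [0.6983, -0.1163], [0.4775, -0.2073], [0.3601, 0.1119]] [ 0.52888774 -0.00489557] 20.82119792044349
[[-0.0025, -0.0039], [-0.0012, 0.0056], [0.0, -0.0009], [0.0037, -0.0008]]
[ 0.4973 -0.0062  0.2185] [323.2 244.5] [338.9 211.3] [353. 318.] [335. 105.]
[ 0.4973 -0.0062  0.1985] [323.2 246.3] [338.6 217.9] [353. 325.] [334. 132.]
[0.4724 0.0592 0.174 ] [296.  258.9] [329.5 239.1] [244. 376.] [298. 216.]
[0.4635 0.0826 0.165 ] [286.6 263.3] [326.1 247. ] [206. 393.] [284. 248.]
```

```bash
cat >> h.py <<'E'
YAW=np.radians(20.2)
def goal(p,yaw=YAW):
    o=r.get_obs();M=R.from_rotvec(o['orientation']).as_matrix()
    ex=np.array([np.sin(yaw),-np.cos(yaw),0]);ey=np.array([0,0,-1.]);ez=np.cross(ex,ey)
    G=np.c_[ex,ey,ez]
    print('t',o['clock'],'tcp',o['tcp_pos'].round(4),'w',round(o['grip_width'],4),'F',o['contact_force'].round(1))
    print('xyz',(M.T@(np.array(p)-o['tcp_pos'])/.3).round(4),'rot',(R.from_matrix(M.T@G).as_rotvec()/(np.pi/2)).round(4))
E
python3 -c "
from h import *
goal([.39,-.31,.42]);goal([.4975,-.0055,.42])"
```

```text
t 0.3 tcp [ 0.2855 -0.6116  0.4044] w 0.0853 F [ 0.3 -0.  -0.1]
xyz [-0.7636 -0.0516  0.7409] rot [ 0.      0.0536 -0.0004]
t 0.3 tcp [ 0.2855 -0.6116  0.4044] w 0.0853 F [ 0.3 -0.  -0.1]
xyz [-1.5318 -0.0512  1.4949] rot [ 0.      0.0536 -0.0004]
```

Request:
{"fn": "step_arm", "kwargs": {"xyz": [[-0.1,-0.02,0.1],[-0.2,-0.05,0.2],[-0.3,-0.05,0.3],[-0.4,-0.05,0.4],[-0.5,-0.05,0.49],[-0.6,-0.05,0.59],[-0.7,-0.05,0.69],[-0.8,-0.05,0.78],[-0.9,-0.05,0.88],[-1,-0.05,0.98]], "rotation": [[0,0.02,0],[0,0.04,0],[0,0.054,0],[0,0.054,0],[0,0.054,0],[0,0.054,0],[0,0.054,0],[0,0.054,0],[0,0.054,0],[0,0.054,0]], "grip": 0}}

```text
clock: 1.55
tcp_pos: [0.4253, -0.214, 0.4198]
orientation: [-1.355, 0.946, -0.946]
contact_force: [0.7, -0.5, -0.2]
grip_width: 0.0856
```

```bash
python3 -c "
from h import *
goal([.4975,-.0055,.42])"
```

```text
t 1.55 tcp [ 0.4253 -0.214   0.4198] w 0.0856 F [ 0.7 -0.5 -0.2]
xyz [-5.696e-01 -5.000e-04  4.656e-01] rot [-0.0002 -0.0005 -0.0001]
```

Request:
{"fn": "step_arm", "kwargs": {"xyz": [[-0.1,0,0.08],[-0.2,0,0.16],[-0.3,0,0.25],[-0.4,0,0.33],[-0.5,0,0.41],[-0.55,0,0.45],[-0.57,0,0.466],[-0.57,0,0.466]], "rotation": [[0,0,0],[0,0,0],[0,0,0],[0,0,0],[0,0,0],[0,0,0],[0,0,0],[0,0,0]]}}

```text
clock: 2.55
tcp_pos: [0.4975, -0.0055, 0.4197]
orientation: [-1.355, 0.946, -0.946]
contact_force: [0.6, -0.2, -0.2]
grip_width: 0.0857
```

Run:
```python
from h import *
goal([.4975,-.0055,.356])
a=[]
for n,(u,v) in(("top",(322,246)),("side",(338,212))):
    f=r.grab_frame(n);c=f["pixels"][v-75:v+75,u-80:u+80,::-1];a.append(cv2.resize(c,None,fx=2.5,fy=2.5,interpolation=cv2.INTER_CUBIC))
cv2.imwrite("pics/p2.png",np.hstack(a))
```

```text
t 2.55 tcp [ 0.4975 -0.0055  0.4197] w 0.0857 F [ 0.6 -0.2 -0.2]
xyz [-1.000e-04  2.125e-01  0.000e+00] rot [ 0.     -0.0004 -0.    ]
```

View pics/p2.png

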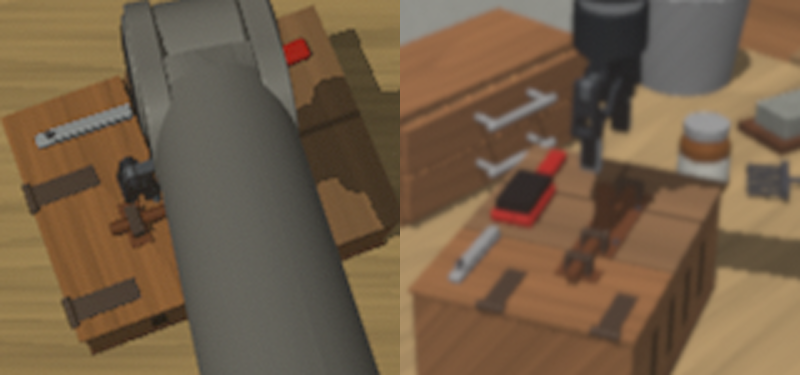

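Request:
{"fn": "step_arm", "kwargs": {"xyz": [[0,0.06,0],[0,0.12,0],[0,0.17,0],[0,0.2,0],[0,0.2125,0],[0,0.2125,0]], "rotation": [[0,0,0],[0,0,0],[0,0,0],[0,0,0],[0,0,0],[0,0,0]]}}

```text
clock: 3.4
tcp_pos: [0.4975, -0.0065, 0.3561]
orientation: [-1.355, 0.947, -0.948]
contact_force: [-0.4, -0.2, -0.1]
grip_width: 0.0853
```

Run:
```python
from h import *
goal([.4975,-.0055,.356])
f=r.grab_frame("side");u,v=338,212
cv2.imwrite("pics/p3.png",cv2.resize(f["pixels"][v-55:v+55,u-60:u+60,::-1],None,fx=5,fy=5,interpolation=cv2.INTER_CUBIC))
```

```text
t 3.4 tcp [ 0.4975 -0.0065  0.3561] w 0.0853 F [-0.4 -0.2 -0.1]
xyz [-0.003   0.0003  0.0012] rot [ 0.0001 -0.0014  0.0002]
```

View pics/p3.png

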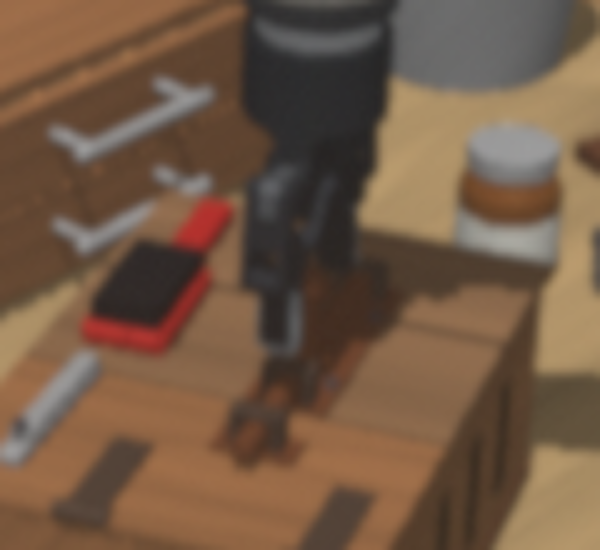

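Fingers straddle the post (front pad at ~(280,330) of the crop, post behind it at ~(320,270)). Close.

Request:
{"fn": "step_arm", "kwargs": {"xyz": [[0,0,0],[0,0,0],[0,0,0],[0,0,0],[0,0,0],[0,0,0],[0,0,0],[0,0,0]], "rotation": [[0,0,0],[0,0,0],[0,0,0],[0,0,0],[0,0,0],[0,0,0],[0,0,0],[0,0,0]], "grip": 1, "force": 40}}

```text
clock: 4.45
tcp_pos: [0.4975, -0.0063, 0.3565]
orientation: [-1.355, 0.947, -0.948]
contact_force: [-2.2, 2.4, 4.7]
grip_width: 0.0171
```

Run:
```python
from h import *
goal([.4975,-.0055,.356])
f=r.grab_frame("side");u,v=338,212
cv2.imwrite("pics/p4.png",cv2.resize(f["pixels"][v-55:v+55,u-60:u+60,::-1],None,fx=5,fy=5,interpolation=cv2.INTER_CUBIC))
```

```text
t 4.45 tcp [ 0.4975 -0.0063  0.3565] w 0.0171 F [-2.2  2.4  4.7]
xyz [-0.0026  0.0017  0.0008] rot [-0.0002 -0.0014  0.0002]
```

View pics/p4.png

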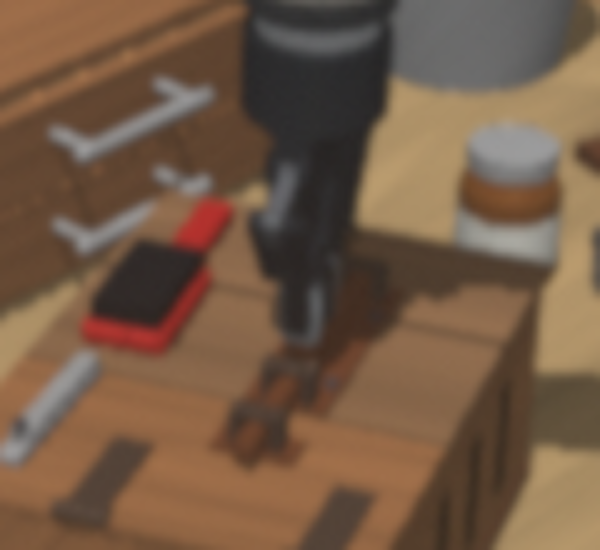

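Request:
{"fn": "step_arm", "kwargs": {"xyz": [[0.01,0,0],[0.02,0,0],[0.03,0,0],[0.035,0,0]], "rotation": [[0,0,0],[0,0,0],[0,0,0],[0,0,0]]}}

```text
clock: 5.0
tcp_pos: [0.5007, -0.0147, 0.3565]
orientation: [-1.354, 0.947, -0.945]
contact_force: [-4.7, 5.4, 5.3]
grip_width: 0.0169
```

Request:
{"fn": "step_arm", "kwargs": {"xyz": [[0.01,0,0],[0.015,0,0],[0.02,0,0]], "rotation": [[0,0,0],[0,0,0],[0,0,0]]}}

```text
clock: 5.38
tcp_pos: [0.5024, -0.0189, 0.3565]
orientation: [-1.354, 0.948, -0.942]
contact_force: [-5.0, 5.4, 5.1]
grip_width: 0.0168
```

Request:
{"fn": "step_arm", "kwargs": {"xyz": [[0.01,0,0],[0.015,0,0],[0.02,0,0],[0.025,0,0]], "rotation": [[0,0,0],[0,0,0],[0,0,0],[0,0,0]]}}

```text
clock: 5.88
tcp_pos: [0.5039, -0.0224, 0.3565]
orientation: [-1.354, 0.949, -0.935]
contact_force: [-9.8, 14.0, 8.8]
grip_width: 0.0171
```

Request:
{"fn": "step_arm", "kwargs": {"xyz": [[-0.015,0,0],[-0.03,0,0],[-0.045,0,0],[-0.05,0,0]], "rotation": [[0,0,0],[0,0,0],[0,0,0],[0,0,0]]}}

```text
clock: 6.38
tcp_pos: [0.4993, -0.0102, 0.3566]
orientation: [-1.354, 0.948, -0.939]
contact_force: [1.9, -7.1, -0.7]
grip_width: 0.0171
```

```bash
python3 -c "
from h import *
goal([.4975,-.0055,.356])"
```

```text
t 6.375 tcp [ 0.4993 -0.0102  0.3566] w 0.0171 F [ 1.9 -7.1 -0.7]
xyz [-0.0168  0.0021 -0.    ] rot [ 0.0009  0.0014 -0.0036]
```

Request:
{"fn": "step_arm", "kwargs": {"xyz": [[0.015,0,0],[0.03,0,0],[0.045,0,0],[0.055,0,0],[0.065,0,0],[0.07,0,0]], "rotation": [[0,0,0],[0,0,0],[0,0,0],[0,0,0],[0,0,0],[0,0,0]]}}

```text
clock: 7.12
tcp_pos: [0.5057, -0.0271, 0.3565]
orientation: [-1.354, 0.95, -0.933]
contact_force: [-8.7, 12.8, 9.4]
grip_width: 0.0171
```

Request:
{"fn": "step_arm", "kwargs": {"xyz": [[-0.015,0,0],[-0.03,0,0],[-0.045,0,0],[-0.05,0,0]], "rotation": [[0,0,0],[0,0,0],[0,0,0],[0,0,0]]}}

```text
clock: 7.62
tcp_pos: [0.501, -0.0149, 0.3566]
orientation: [-1.354, 0.949, -0.937]
contact_force: [3.2, -6.9, -1.8]
grip_width: 0.017
```

Request:
{"fn": "step_arm", "kwargs": {"xyz": [[0.015,0,0],[0.03,0,0],[0.045,0,0],[0.055,0,0],[0.065,0,0],[0.07,0,0]], "rotation": [[0,0,0],[0,0,0],[0,0,0],[0,0,0],[0,0,0],[0,0,0]]}}

```text
clock: 8.38
tcp_pos: [0.5076, -0.0319, 0.3565]
orientation: [-1.353, 0.95, -0.932]
contact_force: [-8.2, 12.3, 8.9]
grip_width: 0.0174
```

Third jam (~27.5 mm out, 15 N). Back again and pull.

Request:
{"fn": "step_arm", "kwargs": {"xyz": [[-0.015,0,0],[-0.03,0,0],[-0.045,0,0],[-0.05,0,0]], "rotation": [[0,0,0],[0,0,0],[0,0,0],[0,0,0]]}}

```text
clock: 8.88
tcp_pos: [0.5029, -0.0197, 0.3566]
orientation: [-1.354, 0.949, -0.935]
contact_force: [3.1, -6.2, -0.8]
grip_width: 0.0169
```

Request:
{"fn": "step_arm", "kwargs": {"xyz": [[0.015,0,0],[0.03,0,0],[0.045,0,0],[0.055,0,0],[0.065,0,0],[0.07,0,0]], "rotation": [[0,0,0],[0,0,0],[0,0,0],[0,0,0],[0,0,0],[0,0,0]]}}

```text
clock: 9.62
tcp_pos: [0.5098, -0.0382, 0.3565]
orientation: [-1.353, 0.95, -0.933]
contact_force: [-5.7, 4.9, 6.6]
grip_width: 0.0169
```

Request:
{"fn": "step_arm", "kwargs": {"xyz": [[0.01,0,0],[0.02,0,0],[0.03,0,0],[0.04,0,0]], "rotation": [[0,0,0],[0,0,0],[0,0,0],[0,0,0]]}}

```text
clock: 10.12
tcp_pos: [0.5136, -0.0481, 0.3565]
orientation: [-1.353, 0.951, -0.93]
contact_force: [-5.5, 4.6, 7.6]
grip_width: 0.0172
```

```bash
python3 -c "
from h import *
goal([.4975+.3454*.076,-.0063-.9385*.076,.3565])"
```

```text
t 10.125 tcp [ 0.5136 -0.0481  0.3565] w 0.0172 F [-5.5  4.6  7.6]
xyz [ 0.104  -0.0013 -0.003 ] rot [ 0.0025  0.0041 -0.0083]
```

Request:
{"fn": "step_arm", "kwargs": {"xyz": [[0.012,0,0],[0.024,0,-0.001],[0.036,0,-0.001],[0.048,0,-0.002],[0.06,0,-0.002],[0.072,0,-0.003],[0.084,0,-0.003],[0.094,0,-0.003]], "rotation": [[0,0,0],[0,0,0],[0,0,0],[0,0,0],[0,0,0],[0,0,0],[0,0,0],[0,0,0]]}}

```text
clock: 11.12
tcp_pos: [0.5228, -0.0734, 0.3565]
orientation: [-1.352, 0.95, -0.927]
contact_force: [-3.1, 4.8, 7.3]
grip_width: 0.0169
```

Request:
{"fn": "step_arm", "kwargs": {"xyz": [[0.01,0,0],[0.018,0,0],[0.025,0,0],[0.025,0,0]], "rotation": [[0,0,0],[0,0,0],[0,0,0],[0,0,0]]}}

```text
clock: 11.62
tcp_pos: [0.5249, -0.0787, 0.3565]
orientation: [-1.352, 0.952, -0.923]
contact_force: [-5.8, 6.2, 7.5]
grip_width: 0.0166
```

Request:
{"fn": "step_arm", "kwargs": {"xyz": [[0.01,0,0],[0.018,0,0],[0.025,0,0],[0.025,0,0]], "rotation": [[0,0,0],[0,0,0],[0,0,0],[0,0,0]]}}

```text
clock: 12.12
tcp_pos: [0.5261, -0.0798, 0.3563]
orientation: [-1.352, 0.954, -0.911]
contact_force: [-11.7, 18.3, 12.8]
grip_width: 0.0168
```

Request:
{"fn": "step_arm", "kwargs": {"xyz": [[0,0,0],[0,0,0],[0,0,0],[0,0,0],[0,0,0],[0,0,0]], "rotation": [[0,0,0],[0,0,0],[0,0,0],[0,0,0],[0,0,0],[0,0,0]], "grip": 0}}

```text
clock: 12.88
tcp_pos: [0.5261, -0.0799, 0.3563]
orientation: [-1.352, 0.954, -0.911]
contact_force: [0.2, 0.1, 0.4]
grip_width: 0.0855
```

Run:
```python
from h import *
goal([.523,-.077,.45])
f=r.grab_frame("side");u,v=338,212
cv2.imwrite("pics/p5.png",cv2.resize(f["pixels"][v-55:v+55,u-60:u+60,::-1],None,fx=5,fy=5,interpolation=cv2.INTER_CUBIC))
```

```text
t 12.875 tcp [ 0.5261 -0.0799  0.3563] w 0.0855 F [0.2 0.1 0.4]
xyz [-0.0212 -0.3118 -0.0084] rot [ 0.0049  0.0099 -0.017 ]
```

View pics/p5.png

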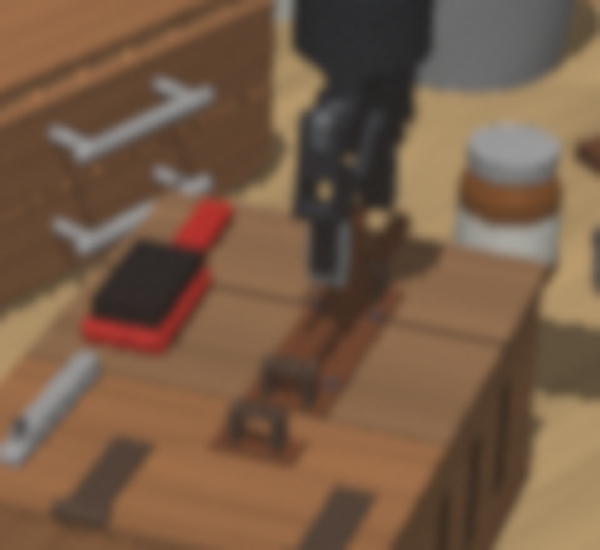

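The keeper and hatch are clear: the keeper at about (258,428) is empty and the nose has gone back to about (300,370), inside the staple. The fingers are open around the post. I'll lift straight up, then swing away to look.

Request:
{"fn": "step_arm", "kwargs": {"xyz": [[0,-0.05,0],[0,-0.12,0],[0,-0.2,0],[0,-0.28,0],[0,-0.33,0],[0,-0.33,0]], "rotation": [[0,0,0],[0,0,0],[0,0,0],[0,0,0],[0,0,0],[0,0,0]]}}

```text
clock: 13.68
tcp_pos: [0.528, -0.0821, 0.4567]
orientation: [-1.351, 0.952, -0.913]
contact_force: [0.2, 0.7, -0.3]
grip_width: 0.0857
```

Request:
{"fn": "step_arm", "kwargs": {"xyz": [[0.1,0,-0.05],[0.2,0,-0.1],[0.3,0,-0.15],[0.4,0,-0.2],[0.5,0,-0.25],[0.6,0,-0.3],[0.7,0,-0.35],[0.8,0,-0.4],[0.8,0,-0.4],[0.8,0,-0.4]], "rotation": [[0,0,0],[0,0,0],[0,0,0],[0,0,0],[0,0,0],[0,0,0],[0,0,0],[0,0,0],[0,0,0],[0,0,0]]}}

```text
clock: 14.92
tcp_pos: [0.5025, -0.3483, 0.4503]
orientation: [-1.35, 0.953, -0.911]
contact_force: [0.4, -0.3, -0.9]
grip_width: 0.0857
```

Run:
```python
from h import *
goal([.523,-.077,.45])
a=[]
for n,(u,v) in(("top",(330,246)),("side",(338,225))):
    f=r.grab_frame(n);c=f["pixels"][v-75:v+75,u-80:u+80,::-1];a.append(cv2.resize(c,None,fx=2.5,fy=2.5,interpolation=cv2.INTER_CUBIC))
    y=YAW;c0=np.array([.5293,-.0043])
    for by in(-65,10):
        w=np.r_[c0+np.array([[np.cos(y),-np.sin(y)],[np.sin(y),np.cos(y)]])@[-.03,by/1e3],.2185]
        print(n,by,((proj(f,w)-[u-80,v-75])*2.5).round()+([400,0] if n=="side" else [0,0]))
    cv2.imwrite(f"pics/{n}9.png",f["pixels"][:,:,::-1])
cv2.imwrite("pics/p6.png",np.hstack(a))
```

```text
t 14.925 tcp [ 0.5025 -0.3483  0.4503] w 0.0857 F [ 0.4 -0.3 -0.9]
xyz [-0.8185  0.021   0.39  ] rot [ 0.0038  0.0104 -0.0174]
top -65 [257. 156.]
top 10 [182. 183.]
side -65 [624. 122.]
side 10 [601. 153.]
```

View pics/p6.png

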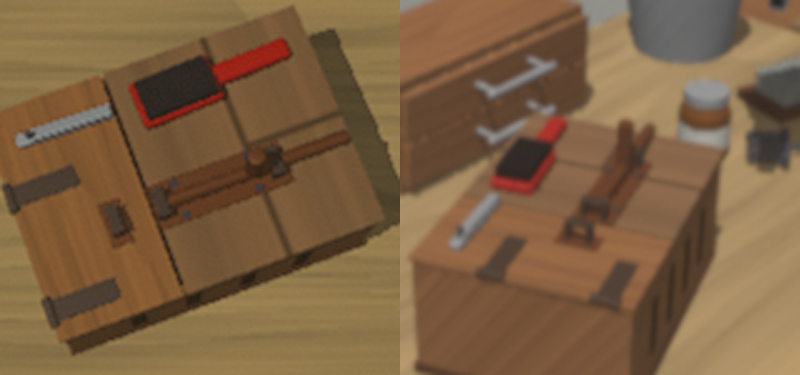

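View pics/top9.png

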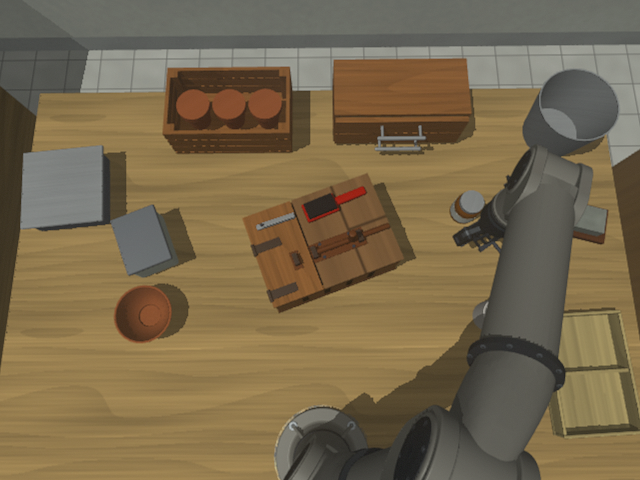

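```bash
python3 -c "
from h import *
print(r.hand_in())"
```

```text
the job is handed in; nothing more can be done
None
```

The bolt is free, fully drawn back from the hatch, and released. The job is handed in; the clock read about 15 s.

- **Freeing it:** I gripped the post with one finger on either side of it along the bolt. The first three pulls jammed at about 17, 22 and 27 mm of tool travel, at 15–17 N. After each jam I pushed the bolt back about 13 mm. The fourth pull ran at 6–8 N to the end stop, where the force rose to about 21 N. That is above the 16 N you called plenty, but well under the limits.
- **Last checks:** After lifting clear, both cameras show the post top within about 1 px of where it should be for a fully drawn bolt, and the keeper is empty. The brush, clipper, bowl, tub and jar look undisturbed. In the last top view the arm partly hides the mug and the rake; it never went near them. The gripper is open and touching nothing, with wrist force under 1 N.
- **Small disagreements:** Tool travel at the end stop read about 78 mm instead of 75 mm, which I put down to about 1.5° of gripper tilt under load. The two camera fits of the box's yaw differed by about 0.8°, and I worked with a value close to the top view's.

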